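Fetch the sample jar from behind the bottles

TASK

Clear all three bottles off the wooden stand into the metal tray, standing upright, and only then fetch the small white jar with the red lid from behind their row and stand it in the middle of the black tasting coaster. With the jar there, put the bottles back on the stand, each upright in the middle of the coaster of its own colour (amber goes on orange; the amber and green bottles start on each other's coasters and so change places), setting everything down rather than dropping it, tipping nothing over, and leaving the tasting glass where it is.

Things in the scene. Friction and masses are not known exactly. Their poses are not given: they have to be found in the camera images.
- amber_bottle: sealed spirit bottle, brown amber glass with an orange neck capsule, white label band; loose, about 400 g. Round: body 56 mm diameter to 88 mm height, shoulder narrowing to a straight neck capsule 28 mm in diameter from 106 mm up to the flat top at 150 mm; take it by this capsule from above. Origin: centre of the underside; z up. It starts on the green coaster.
- green_bottle: sealed spirit bottle, green glass with a green neck capsule, white label band; loose, about 400 g. Round: body 56 mm diameter to 88 mm height, shoulder narrowing to a straight neck capsule 28 mm in diameter from 106 mm up to the flat top at 150 mm; take it by this capsule from above. Origin: centre of the underside; z up. It starts on the orange coaster.
- blue_bottle: sealed spirit bottle, blue glazed stoneware with a blue neck capsule, white label band; loose, about 400 g. Round: body 56 mm diameter to 88 mm height, shoulder narrowing to a straight neck capsule 28 mm in diameter from 106 mm up to the flat top at 150 mm; take it by this capsule from above. Origin: centre of the underside; z up. It starts on its own blue coaster, and returns there.
- jar: white round jar with a flat red lid, 50 mm diameter, 60 mm high (white side to 48 mm, then the lid), loose, about 160 g; grip its side from above, fingers closing along the row (coasters' y). It stands on the stand's board, 62 to 66 mm behind the row's line; a 30 mm high rail runs about 40 mm behind its centre. While bottles stand in front there is hardly room for a gripper. Origin: centre of the underside, z up.
- amber_coaster: round orange coaster, 72 mm diameter, 5 mm thick, fixed on the wooden stand: the place of the amber bottle. Origin: centre of its underside, so a bottle stands 5 mm above it. x points across the row, away from the robot, y along the row of three coasters (84 mm apart, order varies). The stand is a wooden board 160 x 280 mm, 12 mm thick.
- green_coaster: round green coaster, 72 mm diameter, 5 mm thick, fixed on the wooden stand: the place of the green bottle. Origin: centre of its underside, so a bottle stands 5 mm above it. x points across the row, away from the robot, y along the row of three coasters (84 mm apart, order varies). 
- blue_coaster: round blue coaster, 72 mm diameter, 5 mm thick, fixed on the wooden stand: the place of the blue bottle. Origin: centre of its underside, so a bottle stands 5 mm above it. x points across the row, away from the robot, y along the row of three coasters (84 mm apart, order varies). 
- tray: low open aluminium tray for setting things aside, fixed on the table, 280 mm long (its x axis) by 110 mm wide (its y axis), rim 18 mm high, walls and floor 5 mm thick. Room for the three bottles in a row along x, 85 mm apart. Origin: centre of the underside, so a bottle inside stands 5 mm above it. It lies to the left or to the right of the stand.
- tasting_coaster: black round coaster, 90 mm diameter, 6 mm thick, fixed on the table on the other side of the stand from the tray. Origin: centre of its underside, so the jar stands 6 mm above it.
- glass: stemmed tulip tasting glass with a little amber in it, 60 mm diameter, 105 mm high, loose, a bystander on the table, 125 to 140 mm from the middle of the black coaster, beyond it as seen from the robot (+x). Origin: centre of its foot. To be left alone.

How it is judged:
By the outcome, as a careful person would: the job done as asked, in the order asked, and still so for the second after the job is handed in, with the robot touching nothing.
It also fails if it takes over 141 s, if anything falls off the work surface, if the arm or the gripper's body presses on something with over 40 N, if the wrist force passes 120 N, or if a joint passes its speed limit or range.

ROBOT

A 7-joint arm with a two-finger parallel gripper is mounted at the origin on the work surface. World frame = base frame: x ahead of the robot, y to its left, z up, the work surface at z = 0. Lengths are in m, angles in rad, forces in N, time in s.
With the tool pointing down it reaches from about 0.425 to 0.875 m from the base axis. Payload 4.7 kg.
Tool frame: the origin (TCP) lies midway between the tips of the shut fingers; the grasp point (between the pads) lies 19 mm behind it (ctrl.grip_point_offset is the distance from the TCP to the grasp point, in m); z points along the fingers, y is the line along which they close (so a half turn about z gives the same grasp; the last joint's range is limited). The gripper opens to 87 mm and grips with 3 to 60 N. Pads are 19 mm wide; open, the fingers measure 117 mm over their backs; the gripper's body (75 mm by 190 mm) begins 51 mm behind the grasp point.
Start: joints at [1.332, 0.321, -0.07, 1.45, 0.023, 1.371, -0.057], TCP at [0.163, -0.629, 0.194] pointing down, gripper open.
Joint ranges: [-2.86, 2.86], [-0.3, 2.09], [-1.38, 1.24], [0.06, 2.45], [-1.56, 4.7], [0.09, 2.05], [-2.69, 2.69]. Speed limits (rad/s): [2.57, 2.57, 3.14, 3.14, 3.14, 3.14, 3.14].

INTERFACE

Orientations are given as a rotation vector (axis times angle).
In Python, from bench import ctrl gives the robot as it stands.
- The arm moves only by the tool move_arm, never from a script. Its argument "increments" is text: rows parted by semicolons, each of 7 numbers parted by spaces: the shift along the world's x, y, z in mm, then the turn, a rotation vector about the world's x, y, z in degrees, then the closure in counts, from 0 (fully open) to 255 (shut). A call has exactly 8 rows; each row shifts and turns the commanded pose from where the row before left it; what a row does not reach is not made up. A row lasts 1/12 s, in which the tool goes at most 41.7 mm and 7.16 degrees, less where a joint would pass 70% of its speed; a pose out of reach is approached as far as the arm can. A call with a gripper value outside its range is refused whole. The fingers move at their own pace and stop on an object; "grip_force" is the grip in N (left out, the last holds). Time passes only in rows, so rows that do not move let the fingers close, or fill a call up. It gives the time, the measured TCP pose, the force, the opening and the grip force at its end, in the units of the state.
- ctrl.get_state(): the state, without advancing time (a new reading comes with each control period).
- ctrl.get_image(name): name is "scene" or "top" or "wrist"; returns a dict with "frame" (400x640x3 uint8, red, green, blue), "depth" (400x640 float32, m along the optical axis (not along the pixel's ray), 0 where there is no reading), "fx", "fy", "cx", "cy" (pixels), "k1" (the pictures are not rectified: a ray, as slopes to the right and down, at radius r is drawn at 1 + k1 r^2 times it, then the intrinsics apply), "position" and "orientation" of the camera in the world. Camera axes: x right, y down, z forward; pixel columns grow to the right and rows downward; lengths in m; the calibration is good to about 2 mm. A picture is of the moment at which its call begins.
- ctrl.close_job(): hands the job in; it is judged then, once.
Trained networks look in a picture, given as the dict that the camera call returned (one of the last four; its "shot" number tells which), for a name from the list of things; names that differ only in an ending like _2 or _b are one class to them, and where a whole thing is asked for, a point or a joint stands for the part that bears it (a point fixed in the world has none). Each returns a list of dicts, best first, with "score" (0 to 1); they miss things now and then, are a little off and sometimes report something else, mostly with a low value. They report only what shows in the picture. A call takes as long as a camera call.
- ctrl.find_in(target, picture): "centre" ([x, y, z] in m, in world coordinates, good to about 4 mm: the middle of the surface that is visible of it).
- ctrl.silhouettes(target, picture): "region" (400x640 bool, what is visible of it).
The state is a dict: "time": time; "joint_positions": joint angles; "qd": joint speeds; "joint_torque": joint torques, N m; "position": TCP position; "tool_rot": TCP orientation; "ft_force": force on the tool from outside, world axes, zero at the start; "torque": the same for the moment, N m; "grip_width": opening from 0.0 (shut) to 1.0 (fully open); "grip_force": force on a finger pad.
Only numpy, scipy, OpenCV 4.12 (cv2) and the standard library are available. Lean on these libraries where they do the work, as an engineer would, in place of code of your own. Each camera call takes 0.05 s, during which the arm holds its last target. There are 200 camera calls.

## Working session

There is one attempt and no reset: what is moved stays moved. The work goes in short steps, Python scripts to look and compute and a tool call to move; the robot and the scene stay as the last step left them, time stands still between calls to the robot, and variables do not carry over. Pictures are saved under pics/ and viewed, at most 14 in all, crops included, and the job is handed in when it is done.

Besides the shell and the picture viewer there is one more tool, called after "Request:" by a JSON object that holds its "name" and its "arguments". move_arm: Moves the arm, as the interface text tells. Its arguments: {"type":"object","properties":{"increments":{"type":"string"},"grip_force":{"type":"number"}},"required":["increments"]}

```bash
ls; mkdir -p pics
cat > h.py <<'E'
import numpy as np, cv2
from scipy.spatial.transform import Rotation as R
from bench import ctrl
NAMES="amber_bottle green_bottle blue_bottle jar amber_coaster green_coaster blue_coaster tray tasting_coaster glass".split()
def camR(p):
    o=np.array(p["orientation"],float)
    return o if o.shape==(3,3) else R.from_rotvec(o).as_matrix() if o.size==3 else R.from_quat(o).as_matrix()
def rays(p,uv):
    K=np.array([[p["fx"],0,p["cx"]],[0,p["fy"],p["cy"]],[0,0,1]]);
    d=(np.asarray(uv,float)-[p["cx"],p["cy"]])/[p["fx"],p["fy"]]
    s=d.copy()
    for _ in range(10): s=d/(1+p["k1"]*(s**2).sum(1,keepdims=True))
    return s
def cloud(p,mask):
    v,u=np.nonzero(mask&(p["depth"]>0)); s=rays(p,np.c_[u,v]); z=p["depth"][v,u][:,None]
    return np.c_[s*z,z]@camR(p).T+np.array(p["position"])
def save(p,n): cv2.imwrite(f"pics/{n}.png",p["frame"][:,:,::-1])
E
python3 - <<'E'
from h import *
s=ctrl.get_state(); print({k:np.round(s[k],3) for k in ("time","position","tool_rot","grip_width","ft_force")}, ctrl.grip_point_offset)
for c in ("scene","top"):
    p=ctrl.get_image(c); save(p,c+"0"); print(c,np.round(p["position"],3),np.shape(p["orientation"]),np.round(np.ravel(p["orientation"]),3))
    for n in NAMES:
        f=ctrl.find_in(n,p); m=ctrl.silhouettes(n,p)
        print(n,[(np.round(x["centre"],3).tolist(),round(x["score"],2)) for x in f[:2]],end=" ")
        if m:
            q=cloud(p,m[0]["region"]); 
            if len(q): print(round(m[0]["score"],2),len(q),np.round(np.percentile(q,[2,50,98],axis=0),3).tolist(),end="")
        print()
E
```

```text
pics
{'time': np.float64(0.0), 'position': array([ 0.162, -0.629,  0.193]), 'tool_rot': array([-3.115e+00, -3.960e-01,  1.000e-03]), 'grip_width': np.float64(0.999), 'ft_force': array([-0.549, -0.224, -0.602])} 0.0187
scene [ 1.174 -0.163  0.817] (3,) [-2.029 -1.555  0.538]
amber_bottle [([0.552, -0.02, 0.108], 0.86), ([0.538, -0.303, 0.005], 0.52)] 0.58 1037 [[0.529, -0.04, 0.028], [0.551, -0.017, 0.105], [0.565, 0.013, 0.166]]
green_bottle [([0.566, 0.065, 0.1], 0.72)] 0.87 1078 [[0.54, 0.046, 0.019], [0.564, 0.066, 0.098], [0.577, 0.092, 0.166]]
blue_bottle [([0.549, -0.092, 0.104], 0.64)] 0.65 1214 [[0.487, -0.119, 0.01], [0.546, -0.095, 0.099], [0.558, -0.067, 0.166]]
jar [([0.617, -0.02, 0.063], 0.67)] 0.69 707 [[0.561, -0.039, 0.009], [0.615, -0.017, 0.057], [0.627, 0.016, 0.072]]
amber_coaster [([0.549, -0.104, 0.019], 0.73), ([0.568, 0.052, 0.018], 0.67)] 0.54 190 [[0.524, 0.037, 0.01], [0.568, 0.055, 0.015], [0.585, 0.103, 0.019]]
green_coaster [([0.617, -0.02, 0.062], 0.28)] 0.28 969 [[0.53, -0.038, 0.035], [0.552, -0.017, 0.107], [0.565, 0.01, 0.166]]
blue_coaster [] 0.47
[... 1069 characters left out ...]
17], [0.583, 0.085, 0.02]]
green_coaster [([0.528, -0.0, 0.017], 0.85)] 0.55 109 [[0.504, -0.047, 0.013], [0.523, 0.005, 0.017], [0.557, 0.02, 0.02]]
blue_coaster [([0.505, -0.086, 0.02], 0.73), ([0.53, -0.013, 0.12], 0.31)] 0.55 220 [[0.494, -0.119, 0.012], [0.504, -0.081, 0.017], [0.542, -0.061, 0.104]]
tray [([0.519, -0.299, 0.002], 0.91), ([0.532, -0.011, 0.12], 0.16)] 0.56 7831 [[0.39, -0.354, 0.001], [0.523, -0.298, 0.005], [0.658, -0.239, 0.019]]
tasting_coaster [([0.514, 0.292, 0.005], 0.85)] 0.89 1637 [[0.478, 0.251, 0.001], [0.518, 0.293, 0.006], [0.559, 0.334, 0.009]]
glass [([0.642, 0.277, 0.088], 0.87)] 0.75 982 [[0.626, 0.257, 0.001], [0.647, 0.272, 0.093], [0.672, 0.3, 0.108]]
```

Run:
```python
from h import *
P={c:ctrl.get_image(c) for c in ("scene","top")}
for b in NAMES[:3]+["jar"]:
    for c,p in P.items():
        m=ctrl.silhouettes(b,p)
        if not m: continue
        q=cloud(p,m[0]["region"]); zt=.077 if b=="jar" else .167
        z0=(.06,.082) if b=="jar" else (.160,.172)
        t=q[(q[:,2]>z0[0])&(q[:,2]<z0[1])]
        med=np.median(t[:,:2],0); t=t[np.hypot(*(t[:,:2]-med).T)<(.03 if b=="jar" else .018)]
        (cx,cy),r=cv2.minEnclosingCircle(t[:,:2].astype(np.float32))
        print(b,c,len(t),"med",np.round(np.median(t,0),4),"mec",np.round([cx,cy,r],4))
for n in ("tray","tasting_coaster"):
    for c,p in P.items():
        m=ctrl.silhouettes(n,p)
        if m:
            q=cloud(p,m[0]["region"]); q=q[(q[:,2]<.025)].astype(np.float32)
            print(n,c,cv2.minAreaRect(q[:,:2]),cv2.minEnclosingCircle(q[:,:2]))
p=P["top"]; save(p,"top1")
# coaster colours: points at z~.017 in hue classes
hsv=cv2.cvtColor(p["frame"],cv2.COLOR_RGB2HSV)
np.savez("top1.npz",depth=p["depth"],hsv=hsv)
```

```text
amber_bottle scene 112 med [ 0.5389 -0.0131  0.165 ] mec [ 0.5371 -0.0138  0.0149]
amber_bottle top 210 med [ 0.5371 -0.0132  0.1668] mec [ 0.5374 -0.0134  0.0139]
green_bottle scene 110 med [0.5507 0.0718 0.1651] mec [0.5484 0.0709 0.0149]
green_bottle top 211 med [0.5489 0.0726 0.1664] mec [0.549  0.0726 0.014 ]
blue_bottle scene 87 med [ 0.534  -0.0924  0.1651] mec [ 0.5333 -0.0911  0.0125]
blue_bottle top 212 med [ 0.5301 -0.0934  0.1666] mec [ 0.5305 -0.0934  0.0139]
jar scene 313 med [ 0.6063 -0.015   0.0699] mec [ 0.6025 -0.0141  0.0241]
jar top 465 med [ 0.6019 -0.0153  0.0715] mec [ 0.6028 -0.0147  0.0239]Traceback (most recent call last):
  File "<stdin>", line 18, in <module>
cv2.error: OpenCV(4.12.0) /io/opencv/modules/imgproc/src/convhull.cpp:143: error: (-215:Assertion failed) total >= 0 && (depth == CV_32F || depth == CV_32S) in function 'convexHull'
```

View pics/scene0.png

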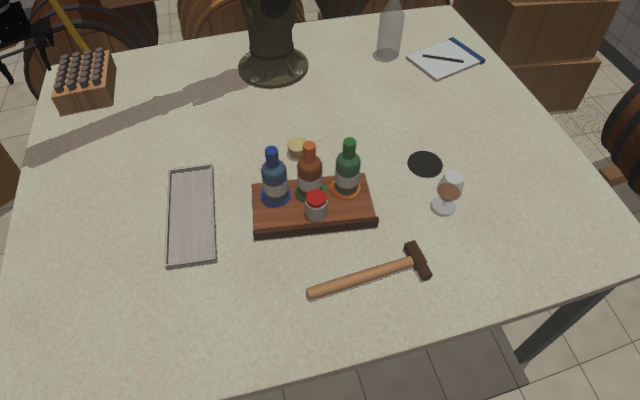

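Run:
```python
from h import *
p=ctrl.get_image("top"); save(p,"top1")
for n in ("tray","tasting_coaster"):
    m=ctrl.silhouettes(n,p); q=cloud(p,m[0]["region"])
    if n=="tray": a=q[(q[:,2]>.012)&(q[:,2]<.025)]
    else: a=q[q[:,2]<.012]
    a=np.ascontiguousarray(a[:,:2],np.float32); print(n,len(a),cv2.minAreaRect(a),cv2.minEnclosingCircle(a))
# coasters: colour + height
q=cloud(p,np.ones((400,640),bool)); v,u=np.nonzero(p["depth"]>0)
h=cv2.cvtColor(p["frame"],cv2.COLOR_RGB2HSV)[v,u].astype(int)
sel=(q[:,2]>.012)&(q[:,2]<.021)&(q[:,0]>.45)&(q[:,0]<.65)&(abs(q[:,1])<.17)
from scipy.optimize import least_squares
for n,ex in dict(amber_coaster=(.549,.0726),green_coaster=(.537,-.013),blue_coaster=(.5305,-.0934)).items():
    near=sel&(np.hypot(q[:,0]-ex[0],q[:,1]-ex[1])<.042)&(np.hypot(q[:,0]-ex[0],q[:,1]-ex[1])>.029)
    hh=h[near]; print(n,near.sum(),"hue pct",np.percentile(hh[:,0],[10,30,50,70,90]),"sat",np.percentile(hh[:,1],[10,50,90]))
    m=ctrl.silhouettes(n,p)
    if m:
        c=cloud(p,m[0]["region"]); c=c[(c[:,2]>.010)&(c[:,2]<.022)]; print(m[0]["score"],cv2.minEnclosingCircle(np.ascontiguousarray(c[:,:2],np.float32)))
# board
b=(q[:,2]>.009)&(q[:,2]<.022)&(q[:,0]>.4)&(q[:,0]<.72)&(abs(q[:,1])<.2)
print("board",cv2.minAreaRect(np.ascontiguousarray(q[b][:,:2],np.float32)))
# obstacle
o=(q[:,2]>.01)&(q[:,0]>.3)&(q[:,0]<.47)&(abs(q[:,1])<.15); print("obst",np.round(np.percentile(q[o],[2,50,98],axis=0),3) if o.sum()>5 else 0)
```

```text
tray 1126 ((0.5244179964065552, -0.2967861592769623), (0.11186551302671432, 0.2818774878978729), 85.2802505493164) ((0.5243598222732544, -0.2959245443344116), 0.14888577163219452)
tasting_coaster 1585 ((0.5183700919151306, 0.2930959165096283), (0.0880134180188179, 0.08979970961809158), 1.2835001945495605) ((0.5188767313957214, 0.29343071579933167), 0.04568145051598549)
amber_coaster 371 hue pct [11. 12. 13. 17. 22.] sat [159. 181. 218.]
0.7 ((0.547508180141449, 0.06450935453176498), 0.03291879966855049)
green_coaster 411 hue pct [12. 16. 44. 61. 67.] sat [116. 147. 181.]
0.72 ((0.5377986431121826, -0.00690567446872592), 0.03440706804394722)
blue_coaster 364 hue pct [ 10.   13.  108.  110.  129.7] sat [ 82.3 167.5 188. ]
0.62 ((0.5255823135375977, -0.0930572897195816), 0.03500361368060112)
board ((0.5680348873138428, -0.01651632785797119), (0.27987468242645264, 0.14846284687519073), 82.49195098876953)
obst [[ 0.372 -0.034  0.031]
 [ 0.396 -0.011  0.034]
 [ 0.419  0.012  0.038]]
```

View pics/top1.png

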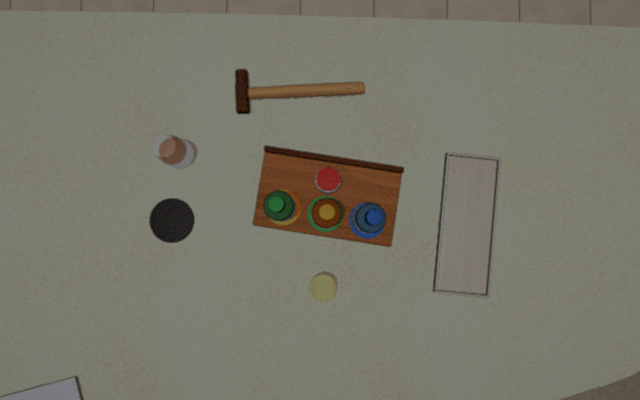

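Request:
{"name": "move_arm", "arguments": {"increments": "0 0 20 0 0 0 90;0 0 25 0 0 0 90;18.4 26.8 0 0 0 -1.1 90;18.4 26.8 0 0 0 -1.1 90;18.4 26.8 0 0 0 -1.1 90;18.4 26.8 0 0 0 -1.1 90;18.4 26.8 0 0 0 -1.1 90;18.4 26.8 0 0 0 -1.1 90", "grip_force": 40}}

```text
time: 3.62
position: [0.2736, -0.4672, 0.2392]
tool_rot: [3.134, 0.214, 0.0]
ft_force: [1.0, -0.3, 0.4]
grip_width: 0.652
grip_force: 0.0
```

Request:
{"name": "move_arm", "arguments": {"increments": "18.4 26.8 0 0 0 -1.1 90;18.4 26.8 0 0 0 -1.1 90;18.4 26.8 0 0 0 -1.1 90;18.4 26.8 0 0 0 -1.1 90;18.4 26.8 0 0 0 -1.1 90;18.4 26.8 0 0 0 -1.1 90;18.4 26.8 0 0 0 -1.1 90;18.4 26.8 0 0 0 -1.1 90"}}

```text
time: 4.28
position: [0.4208, -0.2528, 0.2393]
tool_rot: [3.141, -0.027, 0.001]
ft_force: [1.0, -0.0, -0.5]
grip_width: 0.65
grip_force: 0.0
```

Request:
{"name": "move_arm", "arguments": {"increments": "18.4 26.8 0 0 0 -1.1 90;18.4 26.8 0 0 0 -1.1 90;18.4 26.8 0 0 0 -1.1 90;18.4 26.8 0 0 0 -1.1 90;18.4 26.8 0 0 0 -1.1 90;18.4 26.8 0 0 0 -1.1 90;0 0 0 0 0 0 90;0 0 0 0 0 0 90"}}

```text
time: 4.95
position: [0.5312, -0.091, 0.239]
tool_rot: [-3.135, 0.198, -0.0]
ft_force: [-0.0, -0.8, -0.5]
grip_width: 0.647
grip_force: 0.0
```

Run:
```python
from h import *
p=ctrl.get_image("wrist"); save(p,"w1")
q=cloud(p,np.ones((400,640),bool))
for n,e in dict(blue=(.5305,-.0934),amber=(.537,-.013)).items():
    t=q[(abs(q[:,2]-.166)<.006)&(np.hypot(q[:,0]-e[0],q[:,1]-e[1])<.022)]
    if len(t)>20: print(n,len(t),np.round(np.median(t,0),4),cv2.minEnclosingCircle(np.ascontiguousarray(t[:,:2],np.float32)))
t=q[(abs(q[:,2]-.071)<.006)&(np.hypot(q[:,0]-.603,q[:,1]+.0147)<.04)]
if len(t)>20: print("jar",len(t),np.median(t,0),cv2.minEnclosingCircle(np.ascontiguousarray(t[:,:2],np.float32)))
```

```text
blue 704 [ 0.5274 -0.0935  0.1668] ((0.5265806913375854, -0.09349291026592255), 0.013947384431958199)
amber 694 [ 0.5336 -0.0148  0.1669] ((0.53281170129776, -0.014054023660719395), 0.014052320271730423)
jar 1195 [ 0.59925368 -0.01661217  0.07185007] ((0.599023699760437, -0.01605871319770813), 0.023189270868897438)
```

View pics/w1.png

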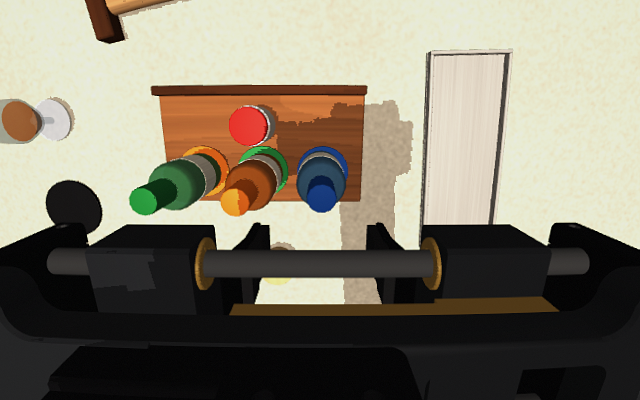

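Request:
{"name": "move_arm", "arguments": {"increments": "-1.5 -2.4 -10 0 0 0 90;0 0 -22 0 0 0 90;0 0 -22 0 0 0 90;0 0 -22 0 0 0 90;0 0 -18 0 0 0 90;0 0 -12 0 0 0 90;0 0 0 0 0 0 90;0 0 0 0 0 0 255"}}

```text
time: 5.67
position: [0.5284, -0.0968, 0.1327]
tool_rot: [3.135, -0.208, -0.002]
ft_force: [-0.1, -0.3, 0.8]
grip_width: 0.621
grip_force: 0.0
```

Request:
{"name": "move_arm", "arguments": {"increments": "0 0 0 0 0 0 255;0 0 0 0 0 0 255;0 0 0 0 0 0 255;0 0 0 0 0 0 255;0 0 0 0 0 0 255;0 0 0 0 0 0 255;0 0 0 0 0 0 255;0 0 0 0 0 0 255"}}

```text
time: 6.33
position: [0.5297, -0.0955, 0.1337]
tool_rot: [3.135, -0.206, 0.002]
ft_force: [0.1, 0.3, 3.8]
grip_width: 0.298
grip_force: 40.0
```

Request:
{"name": "move_arm", "arguments": {"increments": "0 0 6 0 0 0 255;0 0 12 0 0 0 255;0 0 16 0 0 0 255;0 0 16 0 0 0 255;-2 -5 10 0 0 0 255;-6 -12 0 0 0 0 255;-8 -18 0 0 0 0 255;-9 -20 0 0 0 0 255"}}

```text
time: 7.0
position: [0.5036, -0.1508, 0.1933]
tool_rot: [3.135, -0.203, -0.001]
ft_force: [0.5, -0.5, -3.5]
grip_width: 0.298
grip_force: 40.0
```

Request:
{"name": "move_arm", "arguments": {"increments": "-9 -20 0 0 0 0 255;-9 -20 0 0 0 0 255;-9 -20 0 0 0 0 255;-9 -20 0 0 0 0 255;-9 -20 0 0 0 0 255;-9 -20 0 0 0 0 255;-7 -14 0 0 0 0 255;-4 -6 0 0 0 0 255"}}

```text
time: 7.67
position: [0.4366, -0.2941, 0.1927]
tool_rot: [3.133, -0.213, -0.003]
ft_force: [-1.0, -1.1, -3.7]
grip_width: 0.298
grip_force: 40.0
```

Request:
{"name": "move_arm", "arguments": {"increments": "0 0 0 0 0 0 255;0 0 -10 0 0 0 255;0 0 -16 0 0 0 255;0 0 -16 0 0 0 255;0 0 -14 0 0 0 255;0 0 -8 0 0 0 255;0 0 -4 0 0 0 255;0 0 -2 0 0 0 255"}}

```text
time: 8.33
position: [0.4393, -0.2896, 0.1223]
tool_rot: [-3.134, 0.203, 0.001]
ft_force: [0.5, 0.4, -3.6]
grip_width: 0.296
grip_force: 40.0
```

Request:
{"name": "move_arm", "arguments": {"increments": "0 0 -0.5 0 0 0 255;0 0 -0.5 0 0 0 255;0 0 -0.4 0 0 0 255;0 0 0 0 0 0 255;0 0 0 0 0 0 255;0 0 0 0 0 0 255;0 0 0 0 0 0 255;0 0 0 0 0 0 255"}}

```text
time: 9.0
position: [0.4392, -0.2909, 0.1218]
tool_rot: [3.135, -0.206, 0.0]
ft_force: [-0.5, 0.3, -3.1]
grip_width: 0.296
grip_force: 40.0
```

Request:
{"name": "move_arm", "arguments": {"increments": "0 0 -0.5 0 0 0 255;0 0 0 0 0 0 255;0 0 -0.5 0 0 0 255;0 0 0 0 0 0 255;0 0 -0.5 0 0 0 255;0 0 0 0 0 0 255;0 0 0 0 0 0 255;0 0 0 0 0 0 255"}}

```text
time: 9.67
position: [0.4401, -0.291, 0.1216]
tool_rot: [3.134, -0.206, 0.003]
ft_force: [-1.2, 1.9, 7.4]
grip_width: 0.295
grip_force: 40.0
```

Request:
{"name": "move_arm", "arguments": {"increments": "0 0 0.5 0 0 0 255;0 0 0 0 0 0 90;0 0 0 0 0 0 90;0 0 0 0 0 0 90;0 0 10 0 0 0 90;0 0 20 0 0 0 90;0 0 30 0 0 0 90;0 0 29.5 0 0 0 90"}}

```text
time: 10.33
position: [0.4383, -0.2905, 0.2108]
tool_rot: [-3.134, 0.206, 0.002]
ft_force: [0.8, -0.7, 1.2]
grip_width: 0.637
grip_force: 0.0
```

Request:
{"name": "move_arm", "arguments": {"increments": "4 12 0 0 0 0 90;9 25 0 0 0 0 90;12 34 0 0 0 0 90;12 34 0 0 0 0 90;12 34 0 0 0 0 90;12 34 0 0 0 0 90;12 34 0 0 0 0 90;12 34 0 0 0 0 90"}}

```text
time: 11.0
position: [0.5243, -0.0481, 0.2104]
tool_rot: [3.134, -0.206, 0.001]
ft_force: [0.3, -0.1, 0.2]
grip_width: 0.649
grip_force: 0.0
```

Request:
{"name": "move_arm", "arguments": {"increments": "8 24 0 0 0 0 90;4 12 0 0 0 0 90;0 0 0 0 0 0 90;0 0 -20 0 0 0 90;0 0 -25 0 0 0 90;0 0 -20 0 0 0 90;0 0 -12 0 0 0 90;0 0 0 0 0 0 90"}}

```text
time: 11.67
position: [0.5337, -0.0152, 0.1303]
tool_rot: [3.134, -0.208, -0.008]
ft_force: [-1.2, 0.1, -0.9]
grip_width: 0.646
grip_force: 0.0
```

Request:
{"name": "move_arm", "arguments": {"increments": "0 0 0 0 0 0 255;0 0 0 0 0 0 255;0 0 0 0 0 0 255;0 0 0 0 0 0 255;0 0 0 0 0 0 255;0 0 0 0 0 0 255;0 0 0 0 0 0 255;0 0 0 0 0 0 255"}}

```text
time: 12.33
position: [0.5365, -0.0139, 0.1338]
tool_rot: [3.134, -0.206, 0.002]
ft_force: [-0.4, -0.9, 3.5]
grip_width: 0.3
grip_force: 40.0
```

Request:
{"name": "move_arm", "arguments": {"increments": "0 0 6 0 0 0 255;0 0 12 0 0 0 255;0 0 16 0 0 0 255;0 0 16 0 0 0 255;0 -6 10 0 0 0 255;0 -14 0 0 0 0 255;-1 -22 0 0 0 0 255;-1 -25 0 0 0 0 255"}}

```text
time: 13.0
position: [0.534, -0.0805, 0.1936]
tool_rot: [-3.135, 0.202, -0.0]
ft_force: [0.5, -0.1, -4.2]
grip_width: 0.296
grip_force: 40.0
```

Request:
{"name": "move_arm", "arguments": {"increments": "-1 -28 0 0 0 0 255;-2 -28 0 0 0 0 255;-1 -28 0 0 0 0 255;-1 -28 0 0 0 0 255;-1 -28 0 0 0 0 255;-1 -28 0 0 0 0 255;-1 -24 0 0 0 0 255;-1 -16 0 0 0 0 255"}}

```text
time: 13.67
position: [0.5236, -0.2929, 0.1927]
tool_rot: [3.133, -0.212, -0.002]
ft_force: [-1.0, -1.2, -3.7]
grip_width: 0.294
grip_force: 40.0
```

Request:
{"name": "move_arm", "arguments": {"increments": "-1 -8 0 0 0 0 255;0 0 0 0 0 0 255;0 0 -12 0 0 0 255;0 0 -18 0 0 0 255;0 0 -18 0 0 0 255;0 0 -14 0 0 0 255;0 0 -6 0 0 0 255;0 0 -2.5 0 0 0 255"}}

```text
time: 14.33
position: [0.5244, -0.2941, 0.1223]
tool_rot: [-3.133, 0.201, 0.001]
ft_force: [-1.5, 2.4, 5.5]
grip_width: 0.292
grip_force: 40.0
```

Request:
{"name": "move_arm", "arguments": {"increments": "0 0 -1 0 0 0 255;0 0 0 0 0 0 255;0 0 -0.5 0 0 0 255;0 0 0 0 0 0 255;0 0 0 0 0 0 255;0 0 0 0 0 0 255;0 0 0 0 0 0 255;0 0 0 0 0 0 255"}}

```text
time: 15.0
position: [0.5248, -0.297, 0.1219]
tool_rot: [3.134, -0.206, 0.003]
ft_force: [0.4, 0.9, 4.1]
grip_width: 0.293
grip_force: 40.0
```

Request:
{"name": "move_arm", "arguments": {"increments": "0 0 0 0 0 0 90;0 0 0 0 0 0 90;0 0 0 0 0 0 90;0 0 10 0 0 0 90;0 0 20 0 0 0 90;0 0 30 0 0 0 90;0 0 30 0 0 0 90;1 12 0 0 0 0 90"}}

```text
time: 15.67
position: [0.5272, -0.2891, 0.218]
tool_rot: [3.128, -0.212, 0.013]
ft_force: [0.3, -0.5, 0.3]
grip_width: 0.642
grip_force: 0.0
```

Request:
{"name": "move_arm", "arguments": {"increments": "2 25 0 0 0 0 90;2 34 0 0 0 0 90;2 34 0 0 0 0 90;2 34 0 0 0 0 90;2 34 0 0 0 0 90;3 34 0 0 0 0 90;3 34 0 0 0 0 90;3 34 0 0 0 0 90"}}

```text
time: 16.33
position: [0.5438, -0.0204, 0.2116]
tool_rot: [3.134, -0.206, 0.001]
ft_force: [0.9, 0.3, -0.1]
grip_width: 0.648
grip_force: 0.0
```

Request:
{"name": "move_arm", "arguments": {"increments": "2 34 0 0 0 0 90;2 28 0 0 0 0 90;1 20 0 0 0 0 90;0 8 0 0 0 0 90;0 0 0 0 0 0 90;0 0 -20 0 0 0 90;0 0 -25 0 0 0 90;0 0 -20 0 0 0 90"}}

```text
time: 17.0
position: [0.5491, 0.0652, 0.145]
tool_rot: [3.133, -0.211, -0.0]
ft_force: [-0.9, -0.8, 0.1]
grip_width: 0.643
grip_force: 0.0
```

Request:
{"name": "move_arm", "arguments": {"increments": "0 0 -13 0 0 0 90;0 0 0 0 0 0 90;0 0 0 0 0 0 255;0 0 0 0 0 0 255;0 0 0 0 0 0 255;0 0 0 0 0 0 255;0 0 0 0 0 0 255;0 0 0 0 0 0 255"}}

```text
time: 17.67
position: [0.5497, 0.0687, 0.1339]
tool_rot: [-3.134, 0.205, -0.002]
ft_force: [0.6, 1.6, 3.5]
grip_width: 0.297
grip_force: 40.0
```

Request:
{"name": "move_arm", "arguments": {"increments": "0 0 6 0 0 0 255;0 0 12 0 0 0 255;0 0 16 0 0 0 255;0 0 16 0 0 0 255;1 -6 10 0 0 0 255;2.5 -14 0 0 0 0 255;5 -22 0 0 0 0 255;5 -25 0 0 0 0 255"}}

```text
time: 18.33
position: [0.5624, 0.0014, 0.1937]
tool_rot: [3.135, -0.202, 0.0]
ft_force: [0.3, -0.3, -5.0]
grip_width: 0.297
grip_force: 40.0
```

Request:
{"name": "move_arm", "arguments": {"increments": "6 -28 0 0 0 0 255;6 -30 0 0 0 0 255;6 -30 0 0 0 0 255;6 -30 0 0 0 0 255;6 -30 0 0 0 0 255;6 -30 0 0 0 0 255;5 -30 0 0 0 0 255;3 -30 0 0 0 0 255"}}

```text
time: 19.0
position: [0.6062, -0.2391, 0.1928]
tool_rot: [3.135, -0.207, -0.001]
ft_force: [0.5, 0.5, -4.7]
grip_width: 0.298
grip_force: 40.0
```

Request:
{"name": "move_arm", "arguments": {"increments": "2 -28 0 0 0 0 255;0 -22 0 0 0 0 255;0 -12 0 0 0 0 255;0 -5.5 0 0 0 0 255;0 0 0 0 0 0 255;0 0 -12 0 0 0 255;0 0 -18 0 0 0 255;0 0 -18 0 0 0 255"}}

```text
time: 19.67
position: [0.6097, -0.3012, 0.1448]
tool_rot: [-3.134, 0.2, -0.003]
ft_force: [0.2, -0.2, -4.7]
grip_width: 0.298
grip_force: 40.0
```

Request:
{"name": "move_arm", "arguments": {"increments": "0 0 -14 0 0 0 255;0 0 -6 0 0 0 255;0 0 -2.5 0 0 0 255;0 0 -1 0 0 0 255;0 0 -0.5 0 0 0 255;0 0 0 0 0 0 255;0 0 0 0 0 0 255;0 0 0 0 0 0 255"}}

```text
time: 20.33
position: [0.6095, -0.3039, 0.1224]
tool_rot: [3.135, -0.205, 0.003]
ft_force: [-1.1, 2.1, 3.2]
grip_width: 0.295
grip_force: 40.2
```

Request:
{"name": "move_arm", "arguments": {"increments": "0 0 0 0 0 0 90;0 0 0 0 0 0 90;0 0 0 0 0 0 90;0 0 10 0 0 0 90;0 0 20 0 0 0 60;0 0 30 0 0 0 30;0 0 30 0 0 0 20;0 0 0 0 0 0 20"}}

```text
time: 21.0
position: [0.6118, -0.3061, 0.2192]
tool_rot: [3.13, -0.207, 0.017]
ft_force: [1.3, 0.2, 0.8]
grip_width: 0.817
grip_force: 0.0
```

```bash
cat > meas.py <<'E'
from h import *
def ell(p,m,z,n=72):
    pass
p=ctrl.get_image("top"); save(p,"top2")
q=cloud(p,np.ones((400,640),bool)); v,u=np.nonzero(p["depth"]>0)
h=cv2.cvtColor(p["frame"],cv2.COLOR_RGB2HSV)[v,u].astype(int)
for n in ["amber_coaster","green_coaster","blue_coaster","tasting_coaster"]:
    m=ctrl.silhouettes(n,p)
    for k in m[:1]:
        c=cloud(p,k["region"]); a=np.ascontiguousarray(c[:,:2],np.float32); med=np.median(a,0); a=a[np.hypot(*(a-med).T)<.05]
        e=cv2.fitEllipse(cv2.convexHull(a))
        print(n,round(k["score"],2),len(a),"mean",a.mean(0).round(4),"ell",np.round(e[0],4),np.round(e[1],4),"mec",cv2.minEnclosingCircle(a),"z",np.median(c[:,2]).round(4))
for n,zt,r in [("jar",.072,.03),("amber_bottle",.155,.018),("green_bottle",.155,.018),("blue_bottle",.155,.018)]:
    m=ctrl.silhouettes(n,p)
    if m:
        c=cloud(p,m[0]["region"]); t=c[c[:,2]>zt-.008]; 
        if len(t)<10: print(n,len(t)); continue
        med=np.median(t[:,:2],0); t=t[np.hypot(*(t[:,:2]-med).T)<r]
        print(n,np.round(np.median(t,0),4),np.round(np.r_[cv2.minEnclosingCircle(np.ascontiguousarray(t[:,:2],np.float32))[0]],4))
E
python3 meas.py
```

```text
amber_coaster 0.62 1000 mean [0.5503 0.0704] ell [0.5504 0.0705] [0.0697 0.0701] mec ((0.5502821207046509, 0.0706036165356636), 0.03573201969265938) z 0.0167
green_coaster 0.82 1020 mean [ 0.5388 -0.0127] ell [ 0.539  -0.0126] [0.07   0.0715] mec ((0.5389995574951172, -0.01289242785423994), 0.03631150722503662) z 0.0167
blue_coaster 0.87 1027 mean [ 0.5283 -0.0952] ell [ 0.5286 -0.0953] [0.0704 0.0721] mec ((0.5289596915245056, -0.09590283781290054), 0.03661590814590454) z 0.0166
jar [ 0.4427 -0.2783  0.1065] [ 0.4412 -0.2851]
amber_bottle [ 0.5261 -0.2941  0.1543] [ 0.5257 -0.2951]
green_bottle [ 0.5984 -0.2936  0.1545] [ 0.6017 -0.2958]
blue_bottle [ 0.4395 -0.2878  0.1543] [ 0.4394 -0.2888]
```

View pics/top2.png

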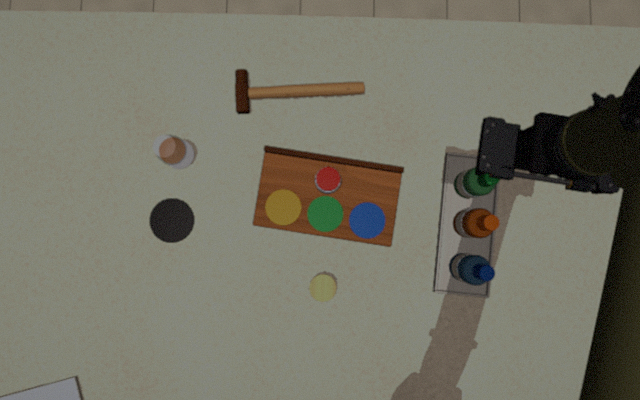

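Request:
{"name": "move_arm", "arguments": {"increments": "0 12 0 0 0 0 20;-1 24 0 0 0 0 10;-1 34 0 0 0 0 0;-1 34 0 0 0 0 0;-1 34 0 0 0 0 0;-1 34 0 0 0 0 0;-1 34 0 0 0 0 0;-1 34 0 0 0 0 0"}}

```text
time: 22.12
position: [0.6008, -0.0615, 0.211]
tool_rot: [3.135, -0.205, -0.0]
ft_force: [0.0, -0.2, 0.0]
grip_width: 0.998
grip_force: 0.0
```

Request:
{"name": "move_arm", "arguments": {"increments": "-1 28 0 0 0 0 0;0 14 0 0 0 0 0;0 6 0 0 0 0 0;0 0 -15 0 0 0 0;0 0 -30 0 0 0 0;0 0 -30 0 0 0 0;0 0 -25 0 0 0 0;0 0 0 0 0 0 0"}}

```text
time: 22.78
position: [0.5965, -0.019, 0.1052]
tool_rot: [3.133, -0.21, -0.016]
ft_force: [-1.0, -0.4, -0.2]
grip_width: 1.002
grip_force: 0.0
```

Run:
```python
from h import *
print(np.round(ctrl.get_state()["position"],4))
p=ctrl.get_image("wrist"); save(p,"w2")
q=cloud(p,np.ones((400,640),bool))
t=q[(abs(q[:,2]-.072)<.006)&(np.hypot(q[:,0]-.601,q[:,1]+.016)<.035)]
print("jar",len(t),np.median(t,0).round(4),cv2.minEnclosingCircle(np.ascontiguousarray(t[:,:2],np.float32)))
print(np.round(ctrl.get_state()["position"],4))
```

```text
[ 0.5965 -0.019   0.1052]
jar 2542 [ 0.6001 -0.016   0.0719] ((0.5987560153007507, -0.01578008197247982), 0.02298940159380436)
[ 0.5983 -0.0185  0.1082]
```

View pics/w2.png

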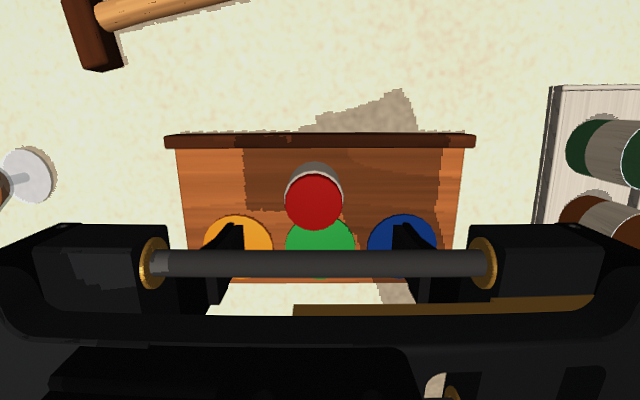

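Request:
{"name": "move_arm", "arguments": {"increments": "0 0 -15 0 0 0 0;0 0 -20 0 0 0 0;0 0 -20 0 0 0 0;0 0 -15 0 0 0 0;0 0 -8 0 0 0 0;0 0 -3 0 0 0 0;0 0 0 0 0 0 0;0 0 0 0 0 0 0", "grip_force": 25}}

```text
time: 23.5
position: [0.6018, -0.0165, 0.0316]
tool_rot: [3.135, -0.207, 0.004]
ft_force: [-0.0, -0.3, 0.9]
grip_width: 1.003
grip_force: 0.0
```

Request:
{"name": "move_arm", "arguments": {"increments": "0 0 0 0 0 0 255;0 0 0 0 0 0 255;0 0 0 0 0 0 255;0 0 0 0 0 0 255;0 0 0 0 0 0 255;0 0 0 0 0 0 255;0 0 0 0 0 0 255;0 0 0 0 0 0 255"}}

```text
time: 24.17
position: [0.6005, -0.0162, 0.0301]
tool_rot: [3.135, -0.206, -0.0]
ft_force: [-0.8, 0.5, -0.3]
grip_width: 0.545
grip_force: 25.0
```

Request:
{"name": "move_arm", "arguments": {"increments": "0 0 6 0 0 0 255;0 0 14 0 0 0 255;0 0 22 0 0 0 255;0 0 22 0 0 0 255;-4 6 16 0 0 0 255;-8 14 0 0 0 0 255;-12 22 0 0 0 0 255;-14 26 0 0 0 0 255"}}

```text
time: 24.83
position: [0.5618, 0.0518, 0.11]
tool_rot: [3.134, -0.21, 0.0]
ft_force: [-0.4, -0.4, -2.4]
grip_width: 0.543
grip_force: 25.0
```

Request:
{"name": "move_arm", "arguments": {"increments": "-14 28 0 0 0 0 255;-14 28 0 0 0 0 255;-10 30 0 0 0 0 255;-6 30 0 0 0 0 255;-2 30 0 0 0 0 255;0 30 0 0 0 0 255;0 28 0 0 0 0 255;0 20 0 0 0 0 255"}}

```text
time: 25.5
position: [0.5141, 0.2797, 0.1099]
tool_rot: [-3.134, 0.2, 0.002]
ft_force: [-0.8, 0.8, -0.6]
grip_width: 0.545
grip_force: 25.0
```

Request:
{"name": "move_arm", "arguments": {"increments": "0 12 0 0 0 0 255;0 4 0 0 0 0 255;0 0 0 0 0 0 255;0 0 -14 0 0 0 255;0 0 -20 0 0 0 255;0 0 -20 0 0 0 255;0 0 -16 0 0 0 255;0 0 -8 0 0 0 255"}}

```text
time: 26.17
position: [0.5154, 0.288, 0.0286]
tool_rot: [3.131, -0.21, -0.006]
ft_force: [-0.4, -0.3, -1.9]
grip_width: 0.543
grip_force: 25.0
```

Request:
{"name": "move_arm", "arguments": {"increments": "0 0 -4 0 0 0 255;0 0 -2 0 0 0 255;0 0 -1 0 0 0 255;0 0 -0.5 0 0 0 255;0 0 0 0 0 0 255;0 0 0 0 0 0 255;0 0 0 0 0 0 255;0 0 0 0 0 0 255"}}

```text
time: 26.83
position: [0.5168, 0.2919, 0.025]
tool_rot: [-3.135, 0.206, -0.001]
ft_force: [0.7, -0.6, -2.3]
grip_width: 0.544
grip_force: 25.0
```

Request:
{"name": "move_arm", "arguments": {"increments": "0 0 -0.5 0 0 0 255;0 0 0 0 0 0 255;0 0 -0.5 0 0 0 255;0 0 0 0 0 0 255;0 0 0 0 0 0 255;0 0 0 0 0 0 255;0 0 0 0 0 0 255;0 0 0 0 0 0 255"}}

```text
time: 27.5
position: [0.5167, 0.2918, 0.024]
tool_rot: [3.135, -0.206, 0.0]
ft_force: [-2.1, -1.1, 5.4]
grip_width: 0.544
grip_force: 25.0
```

Request:
{"name": "move_arm", "arguments": {"increments": "0 0 0 0 0 0 200;0 0 0 0 0 0 100;0 0 0 0 0 0 20;0 0 0 0 0 0 0;0 0 0 0 0 0 0;0 0 10 0 0 0 0;0 0 20 0 0 0 0;0 0 30 0 0 0 0", "grip_force": 40}}

```text
time: 28.17
position: [0.5147, 0.2906, 0.0822]
tool_rot: [3.133, -0.205, -0.007]
ft_force: [0.2, -0.5, 0.3]
grip_width: 0.955
grip_force: 0.0
```

Request:
{"name": "move_arm", "arguments": {"increments": "0 0 35 0 0 0 20;0 0 35 0 0 0 50;0 0 35 0 0 0 90;0 0 25 0 0 0 90;0 -14 0 0 0 0 90;0 -26 0 0 0 0 90;1 -34 0 0 0 0 90;1 -34 0 0 0 0 90"}}

```text
time: 28.83
position: [0.5182, 0.1837, 0.2144]
tool_rot: [-3.135, 0.201, -0.001]
ft_force: [0.6, -0.7, -0.4]
grip_width: 0.652
grip_force: 0.0
```

Request:
{"name": "move_arm", "arguments": {"increments": "1 -36 0 0 0 0 90;1 -36 0 0 0 0 90;1 -36 0 0 0 0 90;1 -36 0 0 0 0 90;1 -36 0 0 0 0 90;1 -36 0 0 0 0 90;0 -36 0 0 0 0 90;0 -36 0 0 0 0 90"}}

```text
time: 29.5
position: [0.5244, -0.1058, 0.2144]
tool_rot: [3.134, -0.205, 0.002]
ft_force: [-0.1, 0.4, 0.9]
grip_width: 0.647
grip_force: 0.0
```

Run:
```python
from h import *
p=ctrl.get_image("scene"); save(p,"s2")
for c in ("scene","top"):
    if c=="top": p=ctrl.get_image("top"); save(p,"top3")
    for n,z in (("jar",.066),("tasting_coaster",.006),("glass",.1)):
        m=ctrl.silhouettes(n,p)
        if m:
            q=cloud(p,m[0]["region"]); t=q[abs(q[:,2]-z)<.007]; 
            if len(t)>5: print(c,n,np.median(q,0).round(3),len(t),np.median(t,0).round(4),np.round(cv2.minEnclosingCircle(np.ascontiguousarray(t[:,:2],np.float32))[0],4))
    for n in ("amber_bottle","green_bottle","blue_bottle"):
        m=ctrl.silhouettes(n,p)
        if m:
            q=cloud(p,m[0]["region"]); t=q[abs(q[:,2]-.155)<.006]
            if len(t)>5: print(c,n,len(t),np.median(t,0).round(4),np.round(cv2.minEnclosingCircle(np.ascontiguousarray(t[:,:2],np.float32))[0],4))
```

```text
scene jar [0.531 0.285 0.052] 201 [0.5206 0.291  0.0646] [0.519  0.2904]
scene tasting_coaster [0.535 0.281 0.004] 393 [0.5351 0.281  0.0043] [0.5201 0.2953]
scene glass [0.661 0.277 0.072] 291 [0.6556 0.2818 0.1028] [0.6529 0.2835]
scene amber_bottle 124 [ 0.528  -0.2947  0.1531] [ 0.5558 -0.2907]
scene blue_bottle 93 [ 0.4419 -0.2863  0.1536] [ 0.4698 -0.2861]
top jar [0.519 0.282 0.064] 451 [0.5191 0.2892 0.0653] [0.5195 0.2909]
top tasting_coaster [0.513 0.283 0.006] 804 [0.5133 0.2831 0.0058] [0.5183 0.2933]
top glass [0.647 0.273 0.09 ] 482 [0.6514 0.2817 0.1042] [0.6521 0.2832]
```

View pics/s2.png

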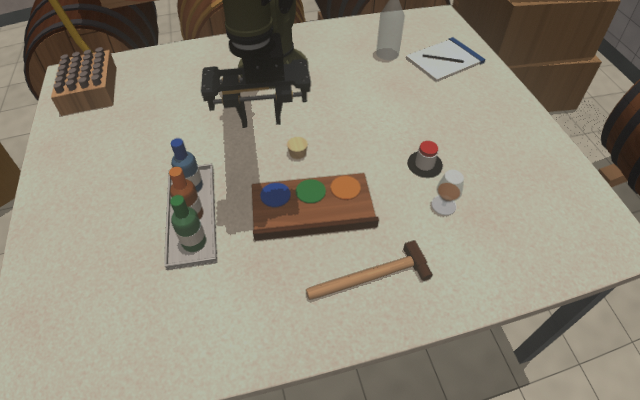

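Request:
{"name": "move_arm", "arguments": {"increments": "0 -36 0 0 0 0 90;0 -36 0 0 0 0 90;0 -36 0 0 0 0 90;0 -34 0 0 0 0 90;0 -28 0 0 0 0 90;0 -16 0 0 0 0 90;0 -7 0 0 0 0 90;0 0 0 0 0 0 90"}}

```text
time: 30.87
position: [0.5243, -0.2981, 0.2132]
tool_rot: [-3.134, 0.209, 0.001]
ft_force: [0.9, 0.7, -0.9]
grip_width: 0.649
grip_force: 0.0
```

Request:
{"name": "move_arm", "arguments": {"increments": "0 0 -16 0 0 0 90;0 0 -25 0 0 0 90;0 0 -25 0 0 0 90;0 0 -16 0 0 0 90;0 0 -9 0 0 0 90;0 0 0 0 0 0 90;0 0 0 0 0 0 255;0 0 0 0 0 0 255"}}

```text
time: 31.53
position: [0.5258, -0.2968, 0.1242]
tool_rot: [3.134, -0.204, 0.004]
ft_force: [-0.0, -0.3, 0.3]
grip_width: 0.57
grip_force: 0.0
```

Request:
{"name": "move_arm", "arguments": {"increments": "0 0 0 0 0 0 255;0 0 0 0 0 0 255;0 0 0 0 0 0 255;0 0 0 0 0 0 255;0 0 0 0 0 0 255;0 0 0 0 0 0 255;0 0 0 0 0 0 255;0 0 0 0 0 0 255"}}

```text
time: 32.2
position: [0.525, -0.2973, 0.1232]
tool_rot: [3.134, -0.206, 0.002]
ft_force: [-0.1, 1.7, 3.9]
grip_width: 0.289
grip_force: 40.0
```

Request:
{"name": "move_arm", "arguments": {"increments": "0 0 6 0 0 0 255;0 0 12 0 0 0 255;0 0 16 0 0 0 255;0 0 16 0 0 0 255;0 6 10 0 0 0 255;1 14 0 0 0 0 255;1.5 22 0 0 0 0 255;2 26 0 0 0 0 255"}}

```text
time: 32.87
position: [0.5281, -0.2285, 0.1816]
tool_rot: [-3.134, 0.209, 0.003]
ft_force: [0.2, 0.8, -4.4]
grip_width: 0.286
grip_force: 40.0
```

Request:
{"name": "move_arm", "arguments": {"increments": "2 28 0 0 0 0 255;2 28 0 0 0 0 255;2 28 0 0 0 0 255;2 28 0 0 0 0 255;2 28 0 0 0 0 255;2 28 0 0 0 0 255;2 28 0 0 0 0 255;2 28 0 0 0 0 255"}}

```text
time: 33.53
position: [0.5436, -0.0024, 0.1817]
tool_rot: [3.135, -0.204, -0.003]
ft_force: [0.3, -0.1, -3.4]
grip_width: 0.29
grip_force: 40.0
```

Request:
{"name": "move_arm", "arguments": {"increments": "2 28 0 0 0 0 255;2 24 0 0 0 0 255;0 15 0 0 0 0 255;0 8.5 0 0 0 0 255;0 0 0 0 0 0 255;0 0 -10 0 0 0 255;0 0 -14 0 0 0 255;0 0 -12 0 0 0 255"}}

```text
time: 34.2
position: [0.5488, 0.0679, 0.145]
tool_rot: [3.133, -0.21, -0.001]
ft_force: [0.3, 0.0, -4.4]
grip_width: 0.29
grip_force: 40.0
```

Request:
{"name": "move_arm", "arguments": {"increments": "0 0 -7 0 0 0 255;0 0 -3 0 0 0 255;0 0 -1 0 0 0 255;0 0 -0.5 0 0 0 255;0 0 0 0 0 0 255;0 0 0 0 0 0 255;0 0 0 0 0 0 255;0 0 0 0 0 0 255"}}

```text
time: 34.87
position: [0.5494, 0.07, 0.1357]
tool_rot: [3.134, -0.206, 0.001]
ft_force: [-1.1, -1.3, 3.4]
grip_width: 0.289
grip_force: 40.0
```

Request:
{"name": "move_arm", "arguments": {"increments": "0 0 0 0 0 0 90;0 0 0 0 0 0 90;0 0 0 0 0 0 90;0 0 10 0 0 0 90;0 0 20 0 0 0 90;0 0 25 0 0 0 90;0 0 25 0 0 0 90;1 -12 0 0 0 0 90"}}

```text
time: 35.53
position: [0.5528, 0.0623, 0.2212]
tool_rot: [-3.132, 0.198, -0.014]
ft_force: [1.1, 0.3, 0.5]
grip_width: 0.644
grip_force: 0.0
```

Request:
{"name": "move_arm", "arguments": {"increments": "4 -24 0 0 0 0 90;6 -34 0 0 0 0 90;6 -34 0 0 0 0 90;6 -34 0 0 0 0 90;6 -34 0 0 0 0 90;6 -34 0 0 0 0 90;6 -34 0 0 0 0 90;6 -34 0 0 0 0 90"}}

```text
time: 36.2
position: [0.5963, -0.2055, 0.2155]
tool_rot: [3.135, -0.206, 0.001]
ft_force: [0.6, 0.3, 0.3]
grip_width: 0.648
grip_force: 0.0
```

Request:
{"name": "move_arm", "arguments": {"increments": "6 -34 0 0 0 0 90;4 -32 0 0 0 0 90;2.5 -22 0 0 0 0 90;0 -12 0 0 0 0 90;0 0 0 0 0 0 90;0 0 -16 0 0 0 90;0 0 -25 0 0 0 90;0 0 -25 0 0 0 90"}}

```text
time: 36.87
position: [0.61, -0.3009, 0.1499]
tool_rot: [-3.135, 0.201, -0.005]
ft_force: [0.3, 0.5, -0.6]
grip_width: 0.649
grip_force: 0.0
```

Request:
{"name": "move_arm", "arguments": {"increments": "0 0 -16 0 0 0 90;0 0 -10 0 0 0 90;0 0 0 0 0 0 90;0 0 0 0 0 0 255;0 0 0 0 0 0 255;0 0 0 0 0 0 255;0 0 0 0 0 0 255;0 0 0 0 0 0 255"}}

```text
time: 37.53
position: [0.6092, -0.3036, 0.1242]
tool_rot: [3.135, -0.206, 0.002]
ft_force: [0.8, 1.1, 0.1]
grip_width: 0.352
grip_force: 0.4
```

Request:
{"name": "move_arm", "arguments": {"increments": "0 0 0 0 0 0 255;0 0 0 0 0 0 255;0 0 0 0 0 0 255;0 0 0 0 0 0 255;0 0 0 0 0 0 255;0 0 0 0 0 0 255;0 0 0 0 0 0 255;0 0 0 0 0 0 255"}}

```text
time: 38.2
position: [0.6092, -0.3036, 0.1239]
tool_rot: [3.135, -0.206, 0.002]
ft_force: [-0.1, 1.4, 4.7]
grip_width: 0.275
grip_force: 40.1
```

Request:
{"name": "move_arm", "arguments": {"increments": "0 0 6 0 0 0 255;0 0 12 0 0 0 255;0 0 16 0 0 0 255;0 0 16 0 0 0 255;-1 6 10 0 0 0 255;-4 14 0 0 0 0 255;-6 22 0 0 0 0 255;-6 26 0 0 0 0 255"}}

```text
time: 38.87
position: [0.5905, -0.2368, 0.1826]
tool_rot: [3.134, -0.211, -0.002]
ft_force: [-0.3, 0.2, -4.8]
grip_width: 0.28
grip_force: 39.9
```

Request:
{"name": "move_arm", "arguments": {"increments": "-7 28 0 0 0 0 255;-7 28 0 0 0 0 255;-7 28 0 0 0 0 255;-7 28 0 0 0 0 255;-7 28 0 0 0 0 255;-7 28 0 0 0 0 255;-6 24 0 0 0 0 255;-4 18 0 0 0 0 255"}}

```text
time: 39.53
position: [0.5379, -0.0225, 0.1829]
tool_rot: [-3.135, 0.202, 0.002]
ft_force: [0.1, -0.0, -3.6]
grip_width: 0.277
grip_force: 40.0
```

Request:
{"name": "move_arm", "arguments": {"increments": "-1 9 0 0 0 0 255;0 4 0 0 0 0 255;0 0 0 0 0 0 255;0 0 -10 0 0 0 255;0 0 -14 0 0 0 255;0 0 -12 0 0 0 255;0 0 -7 0 0 0 255;0 0 -3 0 0 0 255"}}

```text
time: 40.2
position: [0.5381, -0.0136, 0.1358]
tool_rot: [-3.134, 0.208, 0.003]
ft_force: [-0.9, 1.2, 3.6]
grip_width: 0.276
grip_force: 40.0
```

Request:
{"name": "move_arm", "arguments": {"increments": "0 0 -1 0 0 0 255;0 0 -0.5 0 0 0 255;0 0 0 0 0 0 255;0 0 0 0 0 0 255;0 0 0 0 0 0 255;0 0 0 0 0 0 255;0 0 0 0 0 0 255;0 0 0 0 0 0 255"}}

```text
time: 40.87
position: [0.5387, -0.0128, 0.1358]
tool_rot: [3.135, -0.206, 0.001]
ft_force: [-0.3, -0.7, -1.8]
grip_width: 0.277
grip_force: 40.0
```

Request:
{"name": "move_arm", "arguments": {"increments": "0 0 -0.5 0 0 0 255;0 0 0 0 0 0 255;0 0 0 0 0 0 255;0 0 0 0 0 0 255;0 0 0 0 0 0 255;0 0 0 0 0 0 255;0 0 0 0 0 0 255;0 0 0 0 0 0 255"}}

```text
time: 41.53
position: [0.539, -0.0126, 0.1356]
tool_rot: [-3.135, 0.206, -0.001]
ft_force: [-0.6, 0.7, 6.0]
grip_width: 0.283
grip_force: 40.0
```

Request:
{"name": "move_arm", "arguments": {"increments": "0 0 0 0 0 0 90;0 0 0 0 0 0 90;0 0 0 0 0 0 90;0 0 10 0 0 0 90;0 0 20 0 0 0 90;0 0 25 0 0 0 90;0 0 25 0 0 0 90;-4 -12 0 0 0 0 90"}}

```text
time: 42.2
position: [0.5379, -0.0219, 0.2208]
tool_rot: [-3.134, 0.199, -0.014]
ft_force: [0.6, 1.1, 0.7]
grip_width: 0.644
grip_force: 0.0
```

Request:
{"name": "move_arm", "arguments": {"increments": "-9 -24 0 0 0 0 90;-12 -34 0 0 0 0 90;-12 -34 0 0 0 0 90;-12 -34 0 0 0 0 90;-12 -34 0 0 0 0 90;-12 -34 0 0 0 0 90;-12 -34 0 0 0 0 90;-9 -22 0 0 0 0 90"}}

```text
time: 42.87
position: [0.4424, -0.279, 0.2154]
tool_rot: [3.133, -0.212, -0.001]
ft_force: [-0.5, -0.7, -0.3]
grip_width: 0.645
grip_force: 0.0
```

Request:
{"name": "move_arm", "arguments": {"increments": "-6 -16 0 0 0 0 90;0 0 0 0 0 0 90;0 0 -16 0 0 0 90;0 0 -25 0 0 0 90;0 0 -25 0 0 0 90;0 0 -16 0 0 0 90;0 0 -10 0 0 0 90;0 0 0 0 0 0 90"}}

```text
time: 43.53
position: [0.4377, -0.289, 0.1211]
tool_rot: [-3.132, 0.204, 0.005]
ft_force: [0.3, 1.0, 0.1]
grip_width: 0.645
grip_force: 0.0
```

Request:
{"name": "move_arm", "arguments": {"increments": "0 0 0 0 0 0 255;0 0 0 0 0 0 255;0 0 0 0 0 0 255;0 0 0 0 0 0 255;0 0 0 0 0 0 255;0 0 0 0 0 0 255;0 0 0 0 0 0 255;0 0 0 0 0 0 255"}}

```text
time: 44.2
position: [0.4391, -0.2908, 0.1237]
tool_rot: [3.134, -0.206, 0.002]
ft_force: [0.9, 1.4, 4.0]
grip_width: 0.287
grip_force: 40.0
```

Request:
{"name": "move_arm", "arguments": {"increments": "0 0 6 0 0 0 255;0 0 12 0 0 0 255;0 0 16 0 0 0 255;0 0 16 0 0 0 255;3 6 10 0 0 0 255;6 13 0 0 0 0 255;9 20 0 0 0 0 255;10 22 0 0 0 0 255"}}

```text
time: 44.87
position: [0.4663, -0.2297, 0.1834]
tool_rot: [3.134, -0.21, -0.001]
ft_force: [-0.0, 0.3, -2.8]
grip_width: 0.283
grip_force: 40.0
```

Request:
{"name": "move_arm", "arguments": {"increments": "10 22 0 0 0 0 255;10 22 0 0 0 0 255;10 22 0 0 0 0 255;10 22 0 0 0 0 255;9 20 0 0 0 0 255;7 15 0 0 0 0 255;4 8 0 0 0 0 255;1 3.3 0 0 0 0 255"}}

```text
time: 45.53
position: [0.528, -0.0933, 0.1832]
tool_rot: [-3.134, 0.201, 0.0]
ft_force: [0.1, 0.0, -4.0]
grip_width: 0.287
grip_force: 40.0
```

Request:
{"name": "move_arm", "arguments": {"increments": "0 0 0 0 0 0 255;0 0 -10 0 0 0 255;0 0 -14 0 0 0 255;0 0 -12 0 0 0 255;0 0 -7 0 0 0 255;0 0 -3 0 0 0 255;0 0 -1 0 0 0 255;0 0 -0.5 0 0 0 255"}}

```text
time: 46.2
position: [0.5279, -0.096, 0.1362]
tool_rot: [3.134, -0.207, 0.001]
ft_force: [-0.5, -0.7, 0.9]
grip_width: 0.287
grip_force: 40.0
```

Request:
{"name": "move_arm", "arguments": {"increments": "0 0 -0.5 0 0 0 255;0 0 0 0 0 0 255;0 0 0 0 0 0 255;0 0 0 0 0 0 255;0 0 0 0 0 0 255;0 0 0 0 0 0 255;0 0 0 0 0 0 255;0 0 0 0 0 0 255"}}

```text
time: 46.87
position: [0.5282, -0.0956, 0.1361]
tool_rot: [3.134, -0.206, 0.002]
ft_force: [-1.9, 0.1, 6.1]
grip_width: 0.287
grip_force: 40.0
```

Release, lift, and withdraw toward the tray, then check.

Request:
{"name": "move_arm", "arguments": {"increments": "0 0 0 0 0 0 90;0 0 0 0 0 0 90;0 0 0 0 0 0 90;0 0 10 0 0 0 90;0 0 20 0 0 0 90;0 0 25 0 0 0 90;0 0 30 0 0 0 90;0 -12 0 0 0 0 90"}}

```text
time: 47.53
position: [0.5313, -0.1049, 0.2268]
tool_rot: [3.135, -0.199, 0.016]
ft_force: [2.0, 1.2, 1.4]
grip_width: 0.642
grip_force: 0.0
```

Request:
{"name": "move_arm", "arguments": {"increments": "0 -24 0 0 0 0 90;0 -34 0 0 0 0 90;0 -34 0 0 0 0 90;0 -34 0 0 0 0 90;0 -34 0 0 0 0 90;0 -34 0 0 0 0 90;0 -34 0 0 0 0 90;0 -20 0 0 0 0 90"}}

```text
time: 48.2
position: [0.5262, -0.3606, 0.2199]
tool_rot: [3.132, -0.213, -0.001]
ft_force: [-0.4, -0.9, -0.2]
grip_width: 0.645
grip_force: 0.0
```

```bash
sed -i 's/.155,.018/.167,.018/g; s/"jar",.072/"jar",.066/; s/top2/top4/' meas.py; python3 meas.py
```

```text
green_coaster 0.58 246 mean [ 0.5527 -0.0267] ell [ 0.543  -0.0171] [0.0571 0.0697] mec ((0.542896568775177, -0.016844237223267555), 0.03561708331108093) z 0.0167
blue_coaster 0.72 108 mean [ 0.5487 -0.077 ] ell [ 0.5294 -0.0943] [0.0642 0.0671] mec ((0.5401358604431152, -0.08277421444654465), 0.02891741693019867) z 0.0168
tasting_coaster 0.83 771 mean [0.5162 0.2815] ell [0.5177 0.2905] [0.0822 0.0901] mec ((0.5172781348228455, 0.29205501079559326), 0.045568790286779404) z 0.0057
jar [0.5193 0.2896 0.0656] [0.5193 0.2901]
amber_bottle [0.5462 0.0694 0.1666] [0.5468 0.0698]
green_bottle [ 0.5313 -0.008   0.1667] [ 0.5318 -0.0079]
```

View pics/top4.png

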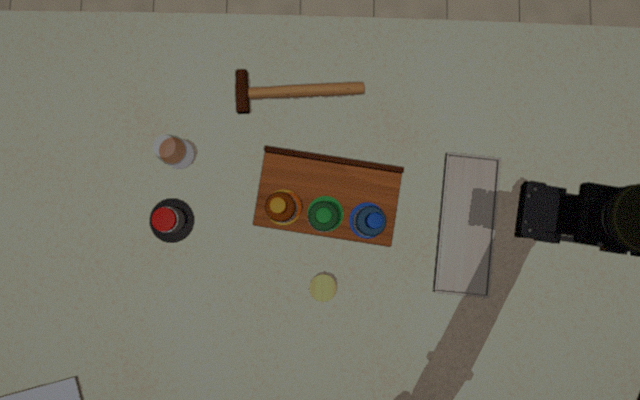

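Run:
```python
from h import *
for c in ("scene","top"):
    p=ctrl.get_image(c); q=cloud(p,np.ones((400,640),bool))
    for n,e in dict(amber=(.5504,.0705),green=(.539,-.0127),blue=(.5288,-.0955)).items():
        t=q[(abs(q[:,2]-.166)<.006)&(np.hypot(q[:,0]-e[0],q[:,1]-e[1])<.032)]
        print(c,n,len(t),np.median(t,0).round(4),np.round(cv2.minEnclosingCircle(np.ascontiguousarray(t[:,:2],np.float32))[0],4))
```

```text
scene amber 108 [0.5478 0.0681 0.165 ] [0.5458 0.069 ]
scene green 114 [ 0.5336 -0.0072  0.1648] [ 0.5319 -0.0069]
scene blue 116 [ 0.5256 -0.0933  0.1647] [ 0.5241 -0.0922]
top amber 212 [0.5462 0.0694 0.1665] [0.5467 0.0697]
top green 208 [ 0.5313 -0.008   0.1666] [ 0.532  -0.0079]
top blue 217 [ 0.5248 -0.0939  0.1666] [ 0.5249 -0.0942]
```

Request:
{"name": "move_arm", "arguments": {"increments": "0 12 0 0 0 0 90;0 24 0 0 0 0 90;0 34 0 0 0 0 90;0 34 0 0 0 0 90;0 34 0 0 0 0 90;0 34 0 0 0 0 90;0 34 0 0 0 0 90;0 34 0 0 0 0 90"}}

```text
time: 49.42
position: [0.527, -0.1126, 0.2203]
tool_rot: [3.134, -0.204, 0.0]
ft_force: [0.4, 1.1, -0.2]
grip_width: 0.649
grip_force: 0.0
```

Request:
{"name": "move_arm", "arguments": {"increments": "1 34 0 0 0 0 90;2 34 0 0 0 0 90;1.5 24 0 0 0 0 90;0 12 0 0 0 0 90;0 3.6 0 0 0 0 90;0 0 0 0 0 0 90;0 0 0 0 0 0 90;0 0 0 0 0 0 90"}}

```text
time: 50.08
position: [0.532, -0.0103, 0.2199]
tool_rot: [3.134, -0.211, -0.001]
ft_force: [-0.1, 0.6, -0.1]
grip_width: 0.645
grip_force: 0.0
```

Run:
```python
from h import *
p=ctrl.get_image("wrist"); s=ctrl.get_state(); print(np.round(s["position"],4),np.round(s["tool_rot"],3))
q=cloud(p,np.ones((400,640),bool))
for n,e in dict(amber=(.547,.07),green=(.532,-.0079),blue=(.525,-.0942)).items():
    t=q[(abs(q[:,2]-.166)<.006)&(np.hypot(q[:,0]-e[0],q[:,1]-e[1])<.025)]
    if len(t)>10: print(n,len(t),np.median(t,0).round(4),np.round(cv2.minEnclosingCircle(np.ascontiguousarray(t[:,:2],np.float32))[0],4))
```

```text
[ 0.532  -0.0101  0.2198] [ 3.134e+00 -2.110e-01 -1.000e-03]
amber 849 [0.543  0.068  0.1669] [0.542  0.0692]
green 812 [ 0.5285 -0.0081  0.1668] [ 0.5275 -0.0079]
blue 827 [ 0.5219 -0.0932  0.1668] [ 0.5211 -0.0939]
```

Request:
{"name": "move_arm", "arguments": {"increments": "-1.5 2 -14 0 0 0 90;0 0 -22 0 0 0 90;0 0 -22 0 0 0 90;0 0 -16 0 0 0 90;0 0 -10 0 0 0 90;0 0 0 0 0 0 90;0 0 0 0 0 0 90;0 0 0 0 0 0 255"}}

```text
time: 50.8
position: [0.5315, -0.0062, 0.1372]
tool_rot: [3.135, -0.207, 0.003]
ft_force: [0.5, 0.7, 0.2]
grip_width: 0.621
grip_force: 0.0
```

Request:
{"name": "move_arm", "arguments": {"increments": "0 0 0 0 0 0 255;0 0 0 0 0 0 255;0 0 0 0 0 0 255;0 0 0 0 0 0 255;0 0 0 0 0 0 255;0 0 0 0 0 0 255;0 0 0 0 0 0 255;0 0 0 0 0 0 255"}}

```text
time: 51.47
position: [0.5309, -0.0062, 0.1365]
tool_rot: [3.134, -0.206, 0.001]
ft_force: [0.2, -1.8, 2.3]
grip_width: 0.281
grip_force: 40.0
```

Request:
{"name": "move_arm", "arguments": {"increments": "0 0 4 0 0 0 255;0 0 6 0 0 0 255;1 -0.7 0 0 0 0 255;2 -1.5 0 0 0 0 255;2 -1.5 0 0 0 0 255;2 -1 0 0 0 0 255;0 0 0 0 0 0 255;0 0 0 0 0 0 255"}}

```text
time: 52.13
position: [0.5375, -0.0106, 0.1458]
tool_rot: [-3.135, 0.206, 0.001]
ft_force: [-0.1, 0.2, -4.0]
grip_width: 0.284
grip_force: 40.0
```

Request:
{"name": "move_arm", "arguments": {"increments": "0 0 -3 0 0 0 255;0 0 -3 0 0 0 255;0 0 -2 0 0 0 255;0 0 -1 0 0 0 255;0 0 -0.5 0 0 0 255;0 0 0 0 0 0 255;0 0 0 0 0 0 255;0 0 0 0 0 0 255"}}

```text
time: 52.8
position: [0.5375, -0.0106, 0.1366]
tool_rot: [3.135, -0.206, -0.0]
ft_force: [-0.3, 0.2, -4.2]
grip_width: 0.282
grip_force: 40.0
```

Request:
{"name": "move_arm", "arguments": {"increments": "0 0 1 0 0 0 255;0.5 -1 0 0 0 0 255;0.5 -1 0 0 0 0 255;0 0 0 0 0 0 255;0 0 -1 0 0 0 255;0 0 -0.5 0 0 0 255;0 0 -0.5 0 0 0 255;0 0 0 0 0 0 255"}}

```text
time: 53.47
position: [0.5393, -0.0128, 0.1365]
tool_rot: [3.134, -0.206, 0.003]
ft_force: [0.5, -1.1, 2.2]
grip_width: 0.283
grip_force: 40.0
```

Request:
{"name": "move_arm", "arguments": {"increments": "0 0 0 0 0 0 255;0 0 0 0 0 0 255;0 0 0 0 0 0 255;0 0 0 0 0 0 255;0 0 0 0 0 0 255;0 0 0 0 0 0 255;0 0 0 0 0 0 255;0 0 0 0 0 0 255"}}

```text
time: 54.13
position: [0.5392, -0.0128, 0.1364]
tool_rot: [3.134, -0.206, 0.002]
ft_force: [-0.6, -0.6, 5.4]
grip_width: 0.287
grip_force: 40.0
```

Release gently, lift slowly, measure.

Request:
{"name": "move_arm", "arguments": {"increments": "0 0 0 0 0 0 150;0 0 0 0 0 0 120;0 0 0 0 0 0 90;0 0 0 0 0 0 90;0 0 0 0 0 0 90;0 0 0 0 0 0 90;0 0 5 0 0 0 90;0 0 10 0 0 0 90"}}

```text
time: 54.8
position: [0.5375, -0.0124, 0.1499]
tool_rot: [-3.135, 0.205, 0.004]
ft_force: [0.3, 0.1, 0.0]
grip_width: 0.638
grip_force: 0.0
```

Request:
{"name": "move_arm", "arguments": {"increments": "0 0 15 0 0 0 90;0 0 20 0 0 0 90;0 0 20 0 0 0 90;0 0 15 0 0 0 90;0 0 0 0 0 0 90;0 0 0 0 0 0 90;0 0 0 0 0 0 90;0 0 0 0 0 0 90"}}

```text
time: 55.47
position: [0.5379, -0.0126, 0.2196]
tool_rot: [3.135, -0.206, -0.003]
ft_force: [0.3, 0.1, 0.0]
grip_width: 0.646
grip_force: 0.0
```

```bash
cat > caps.py <<'E'
from h import *
print(np.round(ctrl.get_state()["position"],4))
for c in ("scene","top","wrist"):
    p=ctrl.get_image(c); q=cloud(p,np.ones((400,640),bool))
    for n,e in dict(amber=(.5504,.0705),green=(.539,-.0127),blue=(.5288,-.0955)).items():
        t=q[(abs(q[:,2]-.166)<.006)&(np.hypot(q[:,0]-e[0],q[:,1]-e[1])<.032)]
        if len(t)>10:
            d=np.array(cv2.minEnclosingCircle(np.ascontiguousarray(t[:,:2],np.float32))[0]); print(c,n,len(t),d.round(4),"err mm",((d-e)*1e3).round(1))
E
python3 caps.py
```

```text
[ 0.5379 -0.0126  0.2196]
scene amber 112 [0.5458 0.0699] err mm [-4.6 -0.6]
scene green 113 [ 0.5398 -0.0139] err mm [ 0.8 -1.2]
scene blue 119 [ 0.5244 -0.0932] err mm [-4.4  2.3]
wrist amber 837 [0.5422 0.069 ] err mm [-8.2 -1.5]
wrist green 817 [ 0.5357 -0.0142] err mm [-3.3 -1.5]
wrist blue 824 [ 0.5208 -0.0939] err mm [-8.   1.6]
```

Request:
{"name": "move_arm", "arguments": {"increments": "-2 -12 0 0 0 0 90;-4 -24 0 0 0 0 90;-4 -24 0 0 0 0 90;-3 -16 0 0 0 0 90;-0.5 -5.5 0 0 0 0 90;0 0 0 0 0 0 90;0 0 -14 0 0 0 90;0 0 -22 0 0 0 90"}}

```text
time: 56.28
position: [0.5272, -0.0923, 0.1864]
tool_rot: [-3.135, 0.203, -0.008]
ft_force: [1.1, -0.0, -0.2]
grip_width: 0.648
grip_force: 0.0
```

Request:
{"name": "move_arm", "arguments": {"increments": "0 0 -22 0 0 0 90;0 0 -16 0 0 0 90;0 0 -9.5 0 0 0 90;0 0 0 0 0 0 90;0 0 0 0 0 0 90;0 0 0 0 0 0 255;0 0 0 0 0 0 255;0 0 0 0 0 0 255"}}

```text
time: 56.95
position: [0.5258, -0.0941, 0.1382]
tool_rot: [3.134, -0.206, 0.003]
ft_force: [-0.2, -0.5, -0.1]
grip_width: 0.502
grip_force: 0.0
```

Request:
{"name": "move_arm", "arguments": {"increments": "0 0 0 0 0 0 255;0 0 0 0 0 0 255;0 0 0 0 0 0 255;0 0 0 0 0 0 255;0 0 0 0 0 0 255;0 0 0 0 0 0 255;0 0 0 0 0 0 255;0 0 0 0 0 0 255"}}

```text
time: 57.62
position: [0.5272, -0.0961, 0.1401]
tool_rot: [3.131, -0.207, 0.008]
ft_force: [-0.4, -2.5, 11.4]
grip_width: 0.006
grip_force: 5.7
```

Request:
{"name": "move_arm", "arguments": {"increments": "0 0 4 0 0 0 255;0 0 4 0 0 0 255;1 -0.5 0 0 0 0 255;2 -0.7 0 0 0 0 255;1 -0.3 0 0 0 0 255;0 0 0 0 0 0 255;0 0 0 0 0 0 255;0 0 0 0 0 0 255"}}

```text
time: 58.28
position: [0.5289, -0.0954, 0.1447]
tool_rot: [-3.135, 0.206, 0.001]
ft_force: [0.7, -0.0, 0.0]
grip_width: 0.006
grip_force: 0.0
```

```bash
python3 caps.py
python3 - <<'E'
from h import *
p=ctrl.get_image("scene"); cv2.imwrite("pics/s5.png",cv2.resize(p["frame"][110:260,140:480],None,fx=2.2,fy=2.2)[:,:,::-1])
E
```

```text
[ 0.5289 -0.0954  0.1447]
scene amber 111 [0.5457 0.0688] err mm [-4.7 -1.7]
scene green 111 [ 0.5387 -0.0132] err mm [-0.3 -0.5]
scene blue 54 [ 0.5262 -0.0935] err mm [-2.6  2. ]
top amber 212 [0.5468 0.0697] err mm [-3.6 -0.8]
wrist amber 56 [0.5461 0.0655] err mm [-4.3 -5. ]
wrist green 1071 [ 0.5362 -0.0147] err mm [-2.8 -2. ]
wrist blue 44 [ 0.5332 -0.0961] err mm [ 4.4 -0.6]
```

View pics/s5.png

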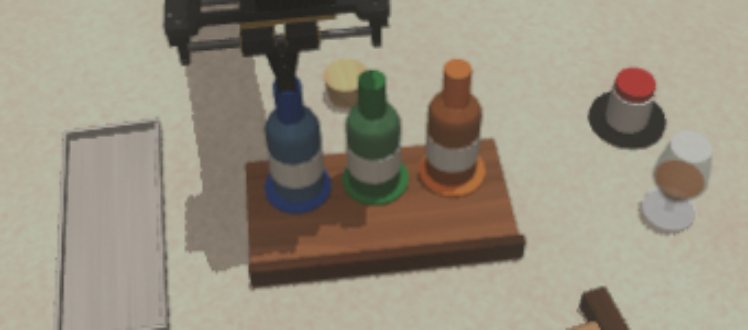

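Request:
{"name": "move_arm", "arguments": {"increments": "0 0 5 0 0 0 255;0 0 10 0 0 0 255;0 0 15 0 0 0 255;0 0 20 0 0 0 255;0 0 15 0 0 0 255;0 0 10 0 0 0 255;0 0 0 0 0 0 255;0 0 0 0 0 0 255"}}

```text
time: 59.15
position: [0.5293, -0.0956, 0.2206]
tool_rot: [3.134, -0.206, 0.002]
ft_force: [-0.0, 0.1, -0.7]
grip_width: 0.005
grip_force: 0.0
```

```bash
python3 caps.py
python3 - <<'E'
from h import *
p=ctrl.get_image("wrist"); save(p,"w6"); s=ctrl.get_state(); T=np.array(s["position"]); print(T.round(4)); M=R.from_rotvec(s["tool_rot"]).as_matrix()
for c in ("wrist","scene","top"):
    if c!="wrist": p=ctrl.get_image(c)
    q=cloud(p,np.ones((400,640),bool)); l=(q-T)@M   # tool frame
    k=(abs(l[:,0])<.03)&(abs(l[:,1])<.03)&(l[:,2]>-.04)&(l[:,2]<.012)
    print(c,"campos tool",((np.array(p["position"])-T)@M).round(3),k.sum())
    for z in (-.03,-.02,-.01,0,.005):
        b=k&(abs(l[:,2]-z)<.005)
        if b.sum()>5: print(z,b.sum(),np.percentile(l[b],[3,50,97],axis=0).round(4).tolist())
E
```

```text
[ 0.5293 -0.0956  0.2206]
scene amber 108 [0.545  0.0681] err mm [-5.4 -2.4]
scene green 112 [ 0.5387 -0.0121] err mm [-0.3  0.6]
scene blue 117 [ 0.5239 -0.0928] err mm [-4.9  2.7]
top amber 209 [0.547  0.0695] err mm [-3.4 -1. ]
wrist amber 815 [0.5419 0.0689] err mm [-8.5 -1.6]
wrist green 844 [ 0.5354 -0.0149] err mm [-3.6 -2.2]
wrist blue 809 [ 0.5208 -0.0941] err mm [-8.   1.4]
[ 0.5283 -0.0955  0.219 ]
wrist campos tool [ 0.069  0.    -0.191] 236
-0.03 134 [[0.0076, -0.0082, -0.0349], [0.0082, 0.0004, -0.0317], [0.0097, 0.0084, -0.0288]]
scene campos tool [ 0.648 -0.018 -0.599] 51
-0.03 36 [[-0.0032, -0.0098, -0.0346], [0.0103, -0.0014, -0.0318], [0.0128, 0.0075, -0.0266]]
top campos tool [-0.035 -0.093 -0.783] 0
```

View pics/w6.png

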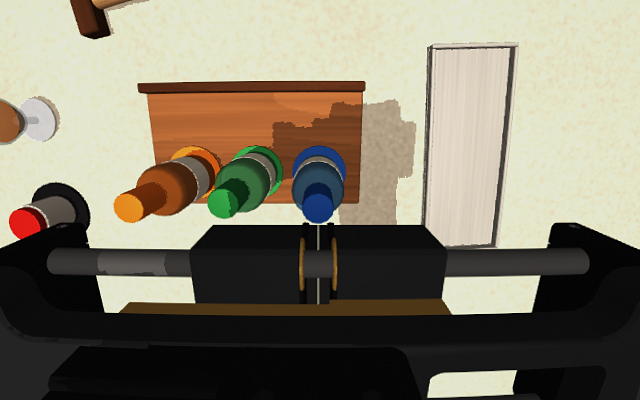

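```bash
python3 -c "
from bench import ctrl
print(ctrl.close_job())"
```

```text
the job is handed in; nothing more can be done
None
```

The job is handed in at about 59 s of the 141 s: all three bottles are upright on their own coasters (green about 1 mm off centre, amber and blue about 4 mm), the jar is upright about 3 mm off the black coaster's centre, and I never moved the glass; I re-set green once to centre it, and an attempt to re-centre blue slipped off its capsule and left it where it stood.

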